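Unload the amber jar from the warming chamber

TASK

First push the heater controller's lever over to its other side to switch the heater off, then swing the warming chamber's door wide open by its blue handle, and turn the handwheel on its roof by the red crank knob until the tray's black pointer stands at the red clip on the scale (move the tray by the wheel only). Then lift the amber jar off the tray and set it down gently, upright and wholly on the cork tile. Leave the white jar on the tray and the other things on the bench where they are.

Things in the scene. Friction and masses are not known exactly. Their poses are not given: they have to be found in the camera images.
- heater_lever (a joint): angle of the heater lever: 0 = leaning to the controller's -x side (heater on), 1.0 = leaning fully to its +x side (off). Stays where it is left; about 1 N at the tip moves it. Fully over = above 0.75
- heater_lever_tip (a point): centre of the red ball (26 mm dia.) on the lever; the ball is 80 mm from the pivot, which lies 82 mm above the bench over the middle of the controller; the lever swings in the controller's x-z plane, 0.5 rad either side of upright
- controller: grey heater controller, box 130 (x) x 100 (y) x 60 mm high, fixed to the bench, with a block 70 x 50 x 25 mm on top that carries the lever; origin under its centre. The lever is to be pushed towards its +x
- chamber: white low warming chamber fixed to the bench; origin at bench level in the middle of its doorway, local -x is straight out of the doorway, z up. Housing: x 0 to 220, y -120 to 120, z 0 to 160 mm; doorway y -85 to 85 mm, z to 135 mm. In front a grey bed x -200 to 0 mm, 16 mm high, carries the tray's guides and along y = -94 mm a white scale bar (top 27 mm high, ticks every 10 mm)
- door (a joint): opening angle of the chamber door, 0 shut, limit 1.8; friction holds it where left. It is wide open from 1.4 on. Vertical hinge at the doorway's +y edge; in opening, the free edge swings out to -x and then to +y of the chamber (clockwise seen from above)
- door_hinge (a point): point on the vertical hinge line, at the height of point door_handle. Hinge lies at chamber x -2, y 92 mm. Door panel 182 mm wide, 14 mm thick, 40 to 132 mm above the bench
- door_handle (a point): grip point on the blue handle: an upright round post, 14 mm dia., free at its top, reaching 27 mm above and 38 mm below this point (top 152 mm above the bench; an arm joins its foot to the door). The post stands 38 mm (axis) in front of the door's outer face, so a finger fits between post and door (31 mm clear); it lies 165 mm along the door and 52 mm square to it from the hinge line. About 0.5 N there moves the door
- wheel (a joint): angle of the handwheel on the chamber's roof, rad, growing anticlockwise seen from above, limit 16. It drives the tray through a geared screw: one turn anticlockwise moves the tray 70 mm out (11.14 mm per rad). Needs about 0.2 N m (about 5 N at the knob)
- wheel_axis (a point): point on the handwheel's vertical axis at the height of point crank_grip (219 mm above the bench). Wheel: dark disc 116 mm dia., its rim's top 190 mm above the bench; the hub ends 21 mm below this point
- crank_grip (a point): grip point on the red crank knob: an upright cylinder 20 mm dia., 50 mm tall (190 to 240 mm above the bench), 45 mm from the wheel's axis, 219 mm above the bench. The knob spins freely on its own axis, so it can be held without turning the hand
- tray (a joint): how far the tray has been driven out of the chamber, m (0 = fully in, limit 0.175); grows as the wheel turns anticlockwise
- tray_top (a point): centre of the aluminium tray's flat top, 34 mm above the bench; tray 80 mm (chamber x) x 140 mm (y), no rim, axes as the chamber's. It holds two jars side by side along y, each within 15 mm of its middle line
- pointer (a point): tip of the tray's thin black pointer (4 mm wide), which rides over the edge of the scale bar, outside the doorway; axes as the chamber's. Travels to the chamber's -x with the tray
- mark (a point): middle of the edge of the red clip on the scale bar (8 mm wide along the scale) that faces the pointer: the target. Axes as the chamber's; the pointer is at the clip when both have the same chamber x, within 4 mm (half the clip). The clip sits firmly; its place differs each time
- amber_jar_mid (a point): centre (half-way up) of the amber jar: upright cylinder 42 mm dia., 70 mm tall including its black cap, about 0.12 kg, standing on the tray, on either side
- white_jar_mid (a point): centre of the white jar: same size as the amber one, on the tray's other side, about 66 mm between centres; it stays on the tray
- cork_tile: brown cork tile 110 x 110 x 10 mm, fixed on the bench; origin under its centre, top 10 mm above the bench
- ceramic_tile: white ceramic tile of the same size, not to be used
- beaker: glass beaker, 70 mm dia., 95 mm tall, bystander; origin under its centre
- flask: green glass conical flask, 82 mm dia., 124 mm tall, bystander; origin under its centre
- brown_bottle: brown bottle, 72 mm dia., 170 mm tall, bystander; origin under its centre
- squat_bottle: white bottle with red cap, 60 mm dia., 110 mm tall, bystander; origin under its centre
- dish: flat glass dish, 90 mm dia., 15 mm tall, bystander; origin under its centre
- spatula: spatula 180 mm long lying on the bench, bystander
There are look-alikes about, which are no part of the job. What is shaped like the controller but pink or purple is not meant.

How it is judged:
On the way, in this order (a step that is already met when the one before it is completed fails the run):
1. the heater lever is pushed over to its off side (value of joint heater_lever above 0.75 rad), for 0.2 s.
2. the chamber door is wide open (value of joint door above 1.4 rad), for 0.2 s.
3. the tray stands still with its pointer at the red clip (x of pointer in the frame of mark between -0.004 and 0.004 m and velocity of joint tray between -0.003 and 0.003 m/s), for 0.3 s.
4. the amber jar is lifted off the tray (z of amber_jar_mid in the frame of tray_top above 0.055 m), for 0.1 s.
At the end, for the whole second after the job is handed in: Lever past 0.75 rad, door open past 1.4 rad, pointer within 4 mm of the red clip's middle; amber jar released and upright, wholly on the cork tile (centre within 33 mm of the tile's middle along each side); white jar upright on the tray (value of joint heater_lever above 0.75 rad and value of joint door above 1.4 rad and x of pointer in the frame of mark between -0.004 and 0.004 m and x of amber_jar_mid in the frame of cork_tile between -0.033 and 0.033 m and y of amber_jar_mid in the frame of cork_tile between -0.033 and 0.033 m and z of amber_jar_mid in the frame of cork_tile between 0.038 and 0.053 m and angle between each of amber_jar_mid, white_jar_mid's own z axis and vertical below 0.15 rad and horizontal distance between white_jar_mid and tray_top below 0.06 m and z of white_jar_mid in the frame of tray_top between 0.028 and 0.045 m); the robot touches nothing.
It fails at once if a bystander on the bench is shifted by over 30 mm (distance of any of beaker, flask, brown_bottle, squat_bottle, dish, spatula from where it was at the start of the episode above 0.03 m).
It fails at once if the tray is cranked out against a door that is not open (value of joint tray above 0.03 m and value of joint door below 1.2 rad).
It fails at once if the tray is pushed or pulled directly by the robot (over 8 N) (contact force between tray and the fingers above 8 N or contact force between tray and the arm above 8 N).
It fails at once if a jar is tipped over, or the white jar leaves its place on the tray (angle between any of amber_jar_mid, white_jar_mid's own z axis and vertical above 0.6 rad or horizontal distance between white_jar_mid and tray_top above 0.06 m).
It fails at once if the amber jar is dropped or knocked off (moving faster than 0.45 m/s while not held) (contact force between amber_jar and the fingers below 0.05 N and linear speed of amber_jar above 0.45 m/s).
It also fails if it takes over 72 s, if anything falls off the work surface, if the arm or the gripper's body presses on something with over 40 N, if the wrist force passes 120 N, or if a joint passes its speed limit or range.

ROBOT

A 6-joint arm with a two-finger parallel gripper is mounted at the origin on the work surface. World frame = base frame: x ahead of the robot, y to its left, z up, the work surface at z = 0. Lengths are in m, angles in rad, forces in N, time in s.
With the tool pointing down it reaches from about 0.325 to 0.75 m from the base axis. Payload 7.6 kg.
Tool frame: the origin (TCP) lies midway between the tips of the shut fingers; the grasp point (between the pads) lies 19 mm behind it; z points along the fingers, y is the direction in which the jaws open and shut (so a half turn about z gives the same grasp; the last joint's range is limited). The gripper opens to 85 mm and grips with 20 to 120 N. Pads are 22 mm wide; open, the fingers measure 114 mm over their backs; the gripper's body (76 mm by 85 mm) begins 54 mm behind the grasp point. The pads swing forward as they close: fully open they stand 13 mm farther back than shut.
Start: joints at [-0.07, 0.052, 1.401, -0, 1.689, -0.07], TCP at [0.525, 0, 0.231] pointing down, gripper open.
Joint ranges: [-2.9, 2.9], [-0.91, 2.17], [0.12, 2.37], [-1.06, 4.2], [0.26, 2.73], [-2.93, 2.93]. Speed limits (rad/s): [2.57, 2.57, 3.01, 3.14, 3.14, 3.14].

INTERFACE

Orientations are given as a unit quaternion [x, y, z, w].
In Python, from rig import manip, get_image, camera_params, status gives the robot as it stands. The module is installed in compiled form; this text tells all that it offers. Calls block until the motion is done:
- manip.goto(position, orientation): joint-space move of the TCP to a pose.
- manip.move_linear(position, frame=None, velocity=0.15, guard=None): straight line of the TCP; frame=None keeps the orientation; velocity is the mean speed in m/s. With guard (N) it stops when the force on the tool has changed by that much, and returns True; else False.
- manip.movej(angles): joint-space move.
- manip.set_gripper(opening, newtons=None): finger opening in m; newtons is the grip in N (None keeps the last); returns when the fingers have stopped.
- manip.wait(seconds).
- manip.solve_ik(position, orientation): joint angles nearest the present ones, or None.
- get_image(name): name is "scene" or "side" or "wrist"; returns the picture (384x512x3 uint8, red, green, blue); there is no depth.
- camera_params(name): a dict with "vertical_fov" (degrees; the focal length in pixels is half the picture's height over the tangent of half this angle, whatever the lens; pixels are square), "cx", "cy" (the principal point, pixels), "extrinsics" (4x4, takes a point from world to camera coordinates). Camera axes: x right, y up, looking along -z (the intrinsics and any distortion apply to the point x, -y, -z); pixel columns grow to the right and rows downward; lengths in m; the calibration is good to about 2 mm. A picture is of the moment at which its call begins: read the wrist's pose just before it. camera_params takes no time and is no camera call; for the wrist camera it gives the pose at the moment of the call.
A pose or a line that the arm cannot do raises manip.Unreachable and nothing moves.
- manip.sign_off(): hands the job in, once; it reports no verdict.
Readings, each from a call of its own:
- status.current_time(): time.
- status.current_joint_pos(): joint angles.
- status.current_joint_velocities(): joint speeds.
- status.current_joint_efforts(): joint torques, N m.
- status.current_tcp_pos(): TCP position.
- status.current_eef_rot(): TCP orientation.
- status.current_contact_force(): force on the tool from outside, world axes, zero at the start.
- status.current_moment(): the same for the moment, N m.
- status.current_finger_gap(): finger opening in m.
Only numpy, scipy, OpenCV 4.12 (cv2) and the standard library are available. Lean on these libraries where they do the work, as an engineer would, in place of code of your own. Each camera call takes 0.05 s, during which the arm holds its last target.

## Working session

There is one attempt and no reset: what is moved stays moved. The work goes in short steps, each a Python script; the robot and the scene stay as the last script left them, time stands still between calls to the robot, and variables do not carry over. Pictures are saved under pics/ and viewed, and the job is handed in when it is done.

```bash
mkdir -p pics; ls
python3 - <<'E'
from rig import manip, get_image, camera_params, status
import cv2, numpy as np
np.set_printoptions(precision=4,suppress=True)
for n in ["scene","side","wrist"]:
    p=camera_params(n); print(n,p)
    cv2.imwrite(f"pics/{n}0.png",get_image(n)[:,:,::-1])
print(status.current_time(),status.current_eef_rot(),status.current_tcp_pos())
E
```

```text
pics
scene {'vertical_fov': 43.756069707255655, 'cx': 252.683952178577, 'cy': 202.44136134005726, 'extrinsics': array([[-0.3642,  0.9312,  0.0119,  0.1462],
       [-0.6007, -0.2447,  0.7611,  0.207 ],
       [ 0.7117,  0.2701,  0.6485, -2.0312],
       [ 0.    ,  0.    ,  0.    ,  1.    ]])}
side {'vertical_fov': 52.773158164374095, 'cx': 250.38375093329608, 'cy': 190.61612336859406, 'extrinsics': array([[ 0.9965, -0.0842,  0.001 , -0.5053],
       [ 0.0581,  0.6962,  0.7155, -0.1776],
       [-0.0609, -0.7129,  0.6987, -1.2678],
       [ 0.    ,  0.    ,  0.    ,  1.    ]])}
wrist {'vertical_fov': 63.262722747704906, 'cx': 255.9567197127173, 'cy': 192.53490702696766, 'extrinsics': array([[ 1.    , -0.0003, -0.0011, -0.525 ],
       [-0.    ,  0.9602, -0.2794,  0.0358],
       [ 0.0011,  0.2794,  0.9602, -0.3802],
       [ 0.    ,  0.    ,  0.    ,  1.    ]])}
0.15 [ 0.7071  0.7071 -0.0004 -0.0004] [0.5248 0.     0.2307]
```

View pics/scene0.png

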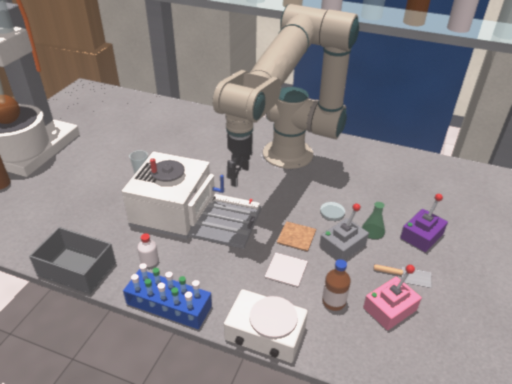

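View pics/side0.png

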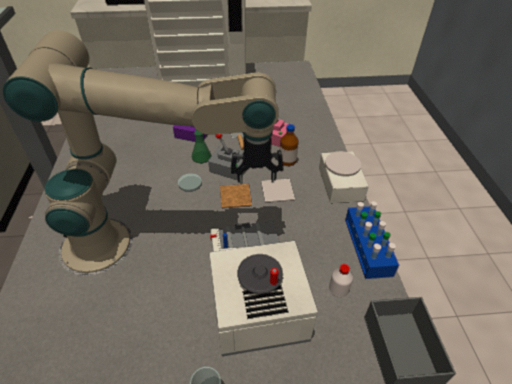

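View pics/wrist0.png

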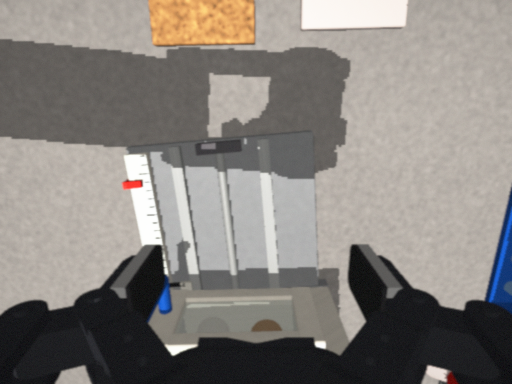

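```bash
cat > h.py <<'E'
from rig import manip, get_image, camera_params, status
import cv2, numpy as np
from scipy.spatial.transform import Rotation as R
np.set_printoptions(precision=4,suppress=True)
def f_of(p): return 192/np.tan(np.radians(p["vertical_fov"])/2)
def ray(p,u,v):
    E=p["extrinsics"];f=f_of(p)
    d=np.array([(u-p["cx"])/f,-(v-p["cy"])/f,-1.0])
    Rm=E[:3,:3]; o=-Rm.T@E[:3,3]; d=Rm.T@d
    return o,d/np.linalg.norm(d)
def onz(p,u,v,z):
    o,d=ray(p,u,v); return o+d*(z-o[2])/d[2]
def proj(p,X):
    E=p["extrinsics"];f=f_of(p);c=E[:3,:3]@np.asarray(X)+E[:3,3]
    return np.array([p["cx"]+f*c[0]/-c[2],p["cy"]-f*c[1]/-c[2]])
def tri(rays):
    A=0;b=0
    for o,d in rays:
        P=np.eye(3)-np.outer(d,d);A=A+P;b=b+P@o
    X=np.linalg.solve(A,b)
    return X,[np.linalg.norm(np.cross(X-o,d)) for o,d in rays]
def crop(img,x0,y0,w,h,s,name):
    c=cv2.resize(img[y0:y0+h,x0:x0+w],None,fx=s,fy=s,interpolation=cv2.INTER_CUBIC)
    cv2.imwrite("pics/"+name,c)
def snap(n,name):
    p=camera_params(n);im=get_image(n)[:,:,::-1].copy();cv2.imwrite("pics/"+name,im);return p,im
def blobs(im,lo,hi,minA=4):
    hsv=cv2.cvtColor(im,cv2.COLOR_BGR2HSV)
    m=cv2.inRange(hsv,np.array(lo),np.array(hi))
    if lo[0]==0: m|=cv2.inRange(hsv,np.array([180-hi[0],lo[1],lo[2]]),np.array([180,hi[1],hi[2]]))
    n,_,st,c=cv2.connectedComponentsWithStats(m)
    return [(c[i].round(1),st[i]) for i in range(1,n) if st[i][4]>=minA]
E
python3 - <<'E'
from h import *
s=cv2.imread("pics/scene0.png");d=cv2.imread("pics/side0.png");w=cv2.imread("pics/wrist0.png")
crop(s,110,130,180,130,4,"sc_a.png");crop(s,270,170,190,150,4,"sc_b.png");crop(d,160,110,180,130,4,"sd_b.png");crop(d,180,210,180,150,4,"sd_a.png")
for n,i in(("scene",s),("side",d),("wrist",w)):
    p=camera_params(n)
    print(n)
    for c,st in blobs(i,[0,150,90],[6,255,255]): print("red",c,st)
    for c,st in blobs(i,[105,150,60],[130,255,255],10): print("blue",c,st)
    for c,st in blobs(i,[8,120,90],[20,255,255],80): print("cork",c,st)
E
```

```text
scene
red [438.5 196.5] [436 195   6   4  20]
red [356.1 206.7] [354 205   5   5  21]
red [145.1 236.7] [142 234   7   6  35]
red [410.  268.3] [407 266   7   6  34]
blue [340.9 263.7] [337 261   9   7  49]
blue [168.3 296.7] [125 271  85  45 975]
blue [163.4 279.9] [161 278   6   6  19]
blue [189.3 288.1] [187 286   6   6  22]
cork [29.3 34.2] [ 16   0  25  72 311]
cork [420.2   4.9] [412   0  15  11 121]
cork [  7.1 107. ] [  0  95  18  25 290]
cork [337.8 280. ] [327 271  22  18 288]
side
red [284.5 134.5] [283 133   4   4   4]
red [218.5 135.4] [216 134   6   4  22]
red [212.4 235.6] [210 235   6   3  13]
red [344.3 268.4] [340 264  10  10  78]
red [273.5 275.7] [270 268   9  17 102]
blue [290.2 127.7] [287 125   7   7  38]
blue [365.9 209.2] [361 207   9   6  36]
blue [369.4 250.4] [ 346  208   52   70 1424]
blue [369.9 217.9] [365 213  10  10  48]
blue [373.9 228.6] [369 224   9  10  54]
blue [378.6 238.4] [373 230  11  14  67]
blue [224.8 239.3] [223 233   4  14  44]
cork [288.9 139.9] [281 135  17  11 146]
cork [235.1 195.6] [220 184  32  24 647]
wrist
red [131.6 184.1] [123 181  19   8 127]
red [450.8 379.3] [447 373  10  11  64]
blue [502.5 266.2] [ 486  192   26  122 1505]
blue [163.7 299.2] [147 276  24  45 328]
cork [201.7  21.7] [ 149    0  106   46 4592]
```

View pics/sc_a.png

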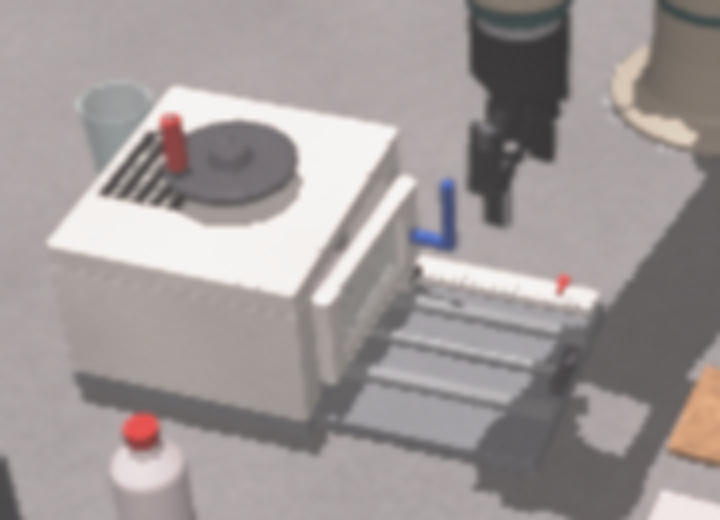

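View pics/sc_b.png

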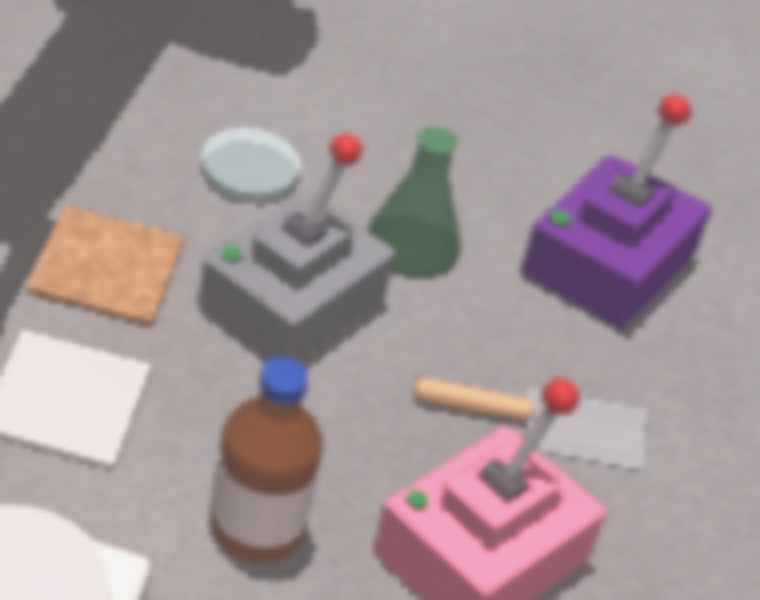

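View pics/sd_b.png

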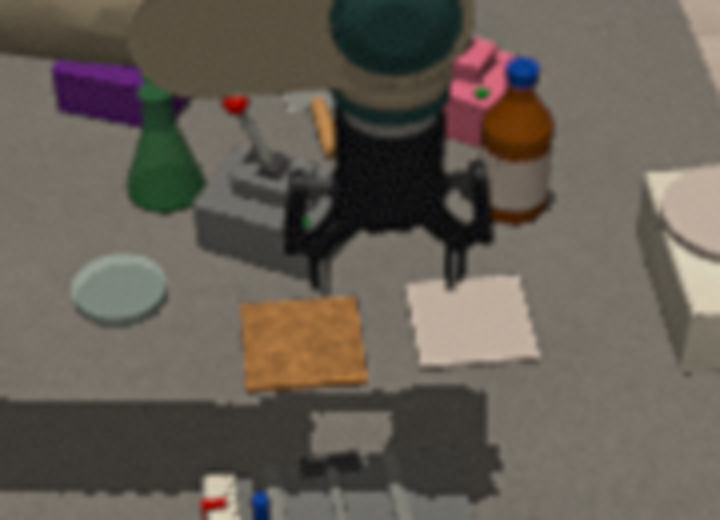

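View pics/sd_a.png

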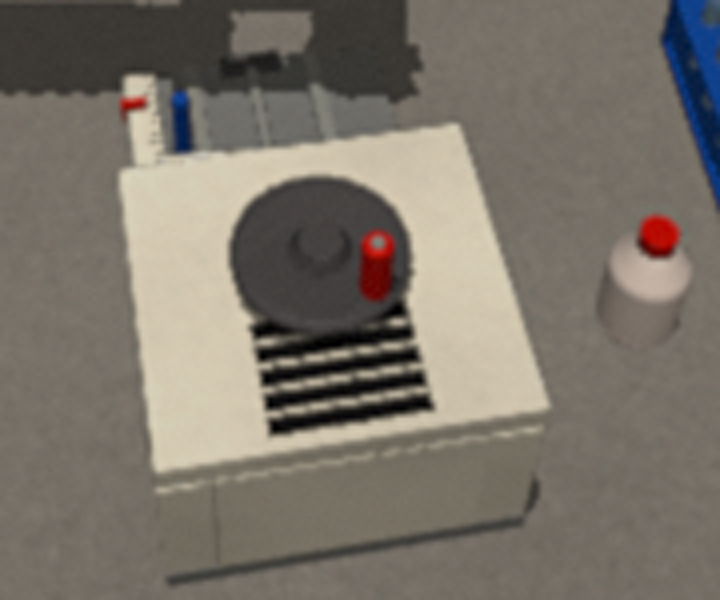

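Run:
```python
from h import *
s,d,w=[camera_params(n) for n in("scene","side","wrist")]
def t(n,a,b): print(n,*tri([ray(s,*a),ray(d,*b)]))
t("ball",(356.1,206.7),(218.5,135.4))
print("ball rest pink", )
t("knobtop",(110+170/4,130+119/4),(180+378/4,210+238/4))
t("knobbot",(110+179/4,130+170/4),(180+374/4,210+298/4))
t("handletop",(110+449/4,130+183/4),(180+180/4,210+95/4))
t("clip",(110+563/4,130+285/4),(212.4,235.6))
print("clip wrist",onz(w,131.6,184.1,.028))
t("hub",(110+232/4,130+145/4),(180+320/4,210+240/4))
t("corkTL",(270+72/4,170+210/4),(160+242/4,110+306/4))
# cork corners
for n,p,cs in(("side",d,[(241,303),(356,297),(367,380),(247,389)]),):
    for u,v in cs: print("cork",onz(p,160+u/4,110+v/4,.010))
for u,v in [(66,208),(184,235),(152,322),(28,290)]: print("corks",onz(s,270+u/4,170+v/4,.010))
# wrist cork bottom corners
print("w cork",onz(w,153,46,.01),onz(w,255,43,.01))
# controller top corners scene
for u,v in [(203,262),(296,315),(395,255),(300,200)]: print("ctrl top",onz(s,270+u/4,170+v/4,.06))
for u,v in [(230,150),(197,205),(310,240)]: print("ctrl top side",onz(d,160+u/4,110+v/4,.06))
# roof corners scene/side
for u,v in [(178,87),(398,128),(295,296),(48,243)]: print("roof sc",onz(s,110+u/4,130+v/4,.16))
for u,v in [(120,172),(460,125),(549,408),(154,470)]: print("roof sd",onz(d,180+u/4,210+v/4,.16))
for p,n in((s,"s"),(d,"d"),(w,"w")): print(n,proj(p,status.current_tcp_pos()))
```

```text
ball [0.417  0.3601 0.1534] [np.float64(0.0016230518772983584), np.float64(0.0016230518772983463)]
ball rest pink
knobtop [ 0.5383 -0.3041  0.2397] [np.float64(0.00027618192963654273), np.float64(0.000276181929636653)]
knobbot [ 0.5359 -0.3074  0.1832] [np.float64(0.0028075953641720705), np.float64(0.0028075953641720996)]
handletop [ 0.4233 -0.1085  0.1478] [np.float64(0.0017629911129871153), np.float64(0.0017629911129871337)]
clip [ 0.3813 -0.0162  0.029 ] [np.float64(0.0005369014956095663), np.float64(0.000536901495609641)]
clip wrist [ 0.3822 -0.019   0.028 ]
hub [ 0.5056 -0.2722  0.1981] [np.float64(0.0032263068609595883), np.float64(0.003226306860959625)]
corkTL [0.4318 0.161  0.0523] [np.float64(0.024708712728897717), np.float64(0.02470871272889785)]
cork [0.4134 0.2366 0.01  ]
cork [0.5218 0.2358 0.01  ]
cork [0.5227 0.1273 0.01  ]
cork [0.4155 0.1252 0.01  ]
corks [0.4175 0.1346 0.01  ]
corks [0.4117 0.2409 0.01  ]
corks [0.523  0.2446 0.01  ]
corks [0.5264 0.1369 0.01  ]
w cork [0.4148 0.1292 0.01  ] [0.5241 0.1321 0.01  ]
ctrl top [0.4897 0.2738 0.06  ]
ctrl top [0.5204 0.3586 0.06  ]
ctrl top [0.422  0.4189 0.06  ]
ctrl top [0.3854 0.3307 0.06  ]
ctrl top side [0.41   0.4057 0.06  ]
ctrl top side [0.3765 0.3232 0.06  ]
ctrl top side [0.4811 0.2637 0.06  ]
roof sc [ 0.3971 -0.3896  0.16  ]
roof sc [ 0.3789 -0.1762  0.16  ]
roof sc [ 0.6183 -0.1539  0.16  ]
roof sc [ 0.6352 -0.3732  0.16  ]
roof sd [ 0.3816 -0.1839  0.16  ]
roof sd [ 0.6178 -0.1633  0.16  ]
roof sd [ 0.6353 -0.3789  0.16  ]
roof sd [ 0.3992 -0.3981  0.16  ]
s [239.3156 181.1115]
d [256.4506 184.5185]
w [254.9341 248.8842]
```

```bash
cat >> h.py <<'E'
R0=R.from_quat([.70710678,.70710678,0,0])
def q(deg): return (R.from_euler('z',deg,degrees=True)*R0).as_quat()
def st(msg=""): print(msg,"t",round(status.current_time(),2),"tcp",np.array(status.current_tcp_pos()),"F",np.array(status.current_contact_force()),"gap",round(status.current_finger_gap(),4))
E
python3 - <<'E'
from h import *
s,d,w=[camera_params(n) for n in("scene","side","wrist")]
print("flask",onz(s,270+415/4,170+258/4,0.01),onz(d,201,159,.01))
print("dish",onz(s,270+250/4,170+165/4,0.01),onz(d,160+119/4,110+288/4,.01))
print("bottle",onz(s,270+262/4,170+530/4,0.01),onz(d,160+517/4,110+207/4,.01))
c=np.array([.450,.340]);ux=np.array([.866,-.5])
for a in (60,-120):
  for k in(-.075,.01):
    print(a,k,manip.solve_ik([*(c+ux*k),.14],q(a)))
for a in (95,50,3,-85,-177): print(a,manip.solve_ik([.42,-.11,.11],q(a)))
for a in (3,-177): print(a,manip.solve_ik([.633,.009,.11],q(a)))
E
```

```text
flask [0.3645 0.4336 0.01  ] [0.3402 0.4003 0.01  ]
dish [0.2998 0.2717 0.01  ] [0.2986 0.2669 0.01  ]
bottle [0.6983 0.3811 0.01  ] [0.6937 0.3535 0.01  ]
60 -0.075 [ 0.707   0.1392  1.491  -0.      1.5114 -0.3402]
60 0.01 [ 0.5658  0.2183  1.4018 -0.      1.5215 -0.4814]
-120 -0.075 [ 0.707   0.1392  1.491  -0.      1.5114  2.8014]
-120 0.01 [ 0.5658  0.2183  1.4018 -0.      1.5215  2.6602]
95 [-0.3412 -0.1335  1.8262 -0.      1.4489 -1.9993]
50 [-0.3412 -0.1335  1.8262 -0.      1.4489 -1.2139]
3 [-0.3412 -0.1335  1.8262 -0.      1.4489 -0.3936]
-85 [-0.3412 -0.1335  1.8262 -0.      1.4489  1.1423]
-177 [-0.3412 -0.1335  1.8262 -0.      1.4489  2.748 ]
3 [-0.0441  0.4196  1.2163 -0.      1.5056 -0.0965]
-177 None
```

Run:
```python
from h import *
c=np.array([.450,.340]);ux=np.array([.866,-.5])
manip.set_gripper(0.0,20); st()
manip.goto([*(c-.075*ux),.22],q(60)); st()
p,im=snap("wrist","w1.png")
print(manip.move_linear([*(c-.075*ux),.14],velocity=.2,guard=8)); st()
print(manip.move_linear([*(c+.007*ux),.14],velocity=.12,guard=15)); st()
snap("side","sd1.png");snap("scene","sc1.png")
```

```text
t 0.92 tcp [0.525  0.     0.2313] F [-0.3431  0.4993 -0.3832] gap 0.0001
 t 2.41 tcp [0.3857 0.3768 0.22  ] F [-0.3226  0.3924  0.3641] gap -0.0002
False
 t 3.01 tcp [0.3856 0.3774 0.141 ] F [0.5156 0.4235 0.7516] gap -0.0001
False
 t 3.84 tcp [0.4559 0.3367 0.1401] F [-0.4222 -0.2645  0.5203] gap -0.0
```

Run:
```python
from h import *
d=cv2.imread("pics/sd1.png");s=cv2.imread("pics/sc1.png")
a=cv2.resize(d[100:200,170:310],None,fx=4,fy=4);b=cv2.resize(s[180:280,290:390],None,fx=4,fy=4)
cv2.imwrite("pics/c1.png",cv2.resize(np.hstack([a,b]),None,fx=.8,fy=.8))
for im in(s,d):
    print(blobs(im,[0,150,90],[6,255,255]))
```

```text
[(array([438.5, 196.5]), array([436, 195,   6,   4,  20], dtype=int32)), (array([341.8, 216.2]), array([340, 214,   5,   5,  20], dtype=int32)), (array([144.9, 236.8]), array([142, 234,   7,   7,  37], dtype=int32)), (array([410. , 268.2]), array([407, 265,   7,   7,  35], dtype=int32))]
[(array([179.5, 102. ]), array([177,  99,   6,   6,  25], dtype=int32)), (array([266.5, 104.4]), array([264, 102,   6,   6,  23], dtype=int32)), (array([284.5, 134.5]), array([283, 133,   4,   4,   4], dtype=int32)), (array([235.5, 139. ]), array([233, 137,   6,   5,  18], dtype=int32)), (array([212.4, 235.6]), array([210, 235,   6,   3,  13], dtype=int32)), (array([344.4, 268.3]), array([340, 264,  10,  10,  76], dtype=int32)), (array([273.5, 275.6]), array([270, 268,   9,  17,  99], dtype=int32))]
```

View pics/c1.png

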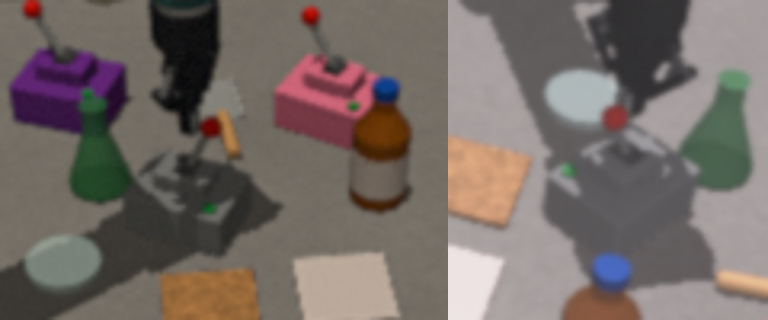

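View pics/w1.png

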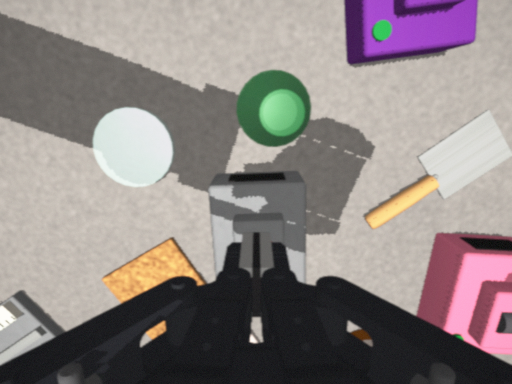

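Run:
```python
from h import *
s,d=[camera_params(n) for n in("scene","side")]
X,r=tri([ray(s,341.8,216.2),ray(d,235.5,139)]);print(X,r)
X0=np.array([.417,.3601,.1534])
print(np.linalg.norm((X-X0)[:2]))
```

```text
[0.4795 0.3286 0.1551] [np.float64(0.00036951672228952156), np.float64(0.0003695167222895075)]
0.07000205367639097
```

Run:
```python
from h import *
c=np.array([.450,.340]);ux=np.array([.866,-.5])
manip.move_linear([*(c-.02*ux),.16],velocity=.25)
manip.move_linear([*(c-.02*ux),.25],velocity=.3)
manip.goto([.47,-.17,.36],q(0)); st()
p,im=snap("wrist","w2.png"); np.save("w2.npy",p["extrinsics"])
print(blobs(im,[0,150,90],[6,255,255]),blobs(im,[105,150,60],[130,255,255],10))
print("handle from w0:",)
```

```text
t 6.6 tcp [ 0.4703 -0.1693  0.3596] F [0.7392 0.071  0.0884] gap 0.0001
[(array([193.4,  41.7]), array([187,  39,  14,   7,  87], dtype=int32)), (array([467.1, 202. ]), array([454, 191,  25,  22, 359], dtype=int32))] [(array([501.6, 122.7]), array([ 484,   41,   28,  134, 1838], dtype=int32)), (array([220.1, 122.6]), array([210, 108,  18,  33, 348], dtype=int32))]
handle from w0:
```

View pics/w2.png

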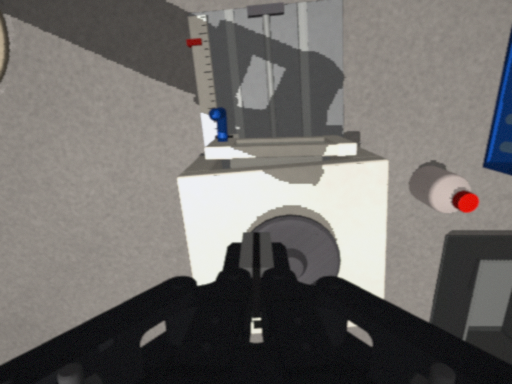

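Run:
```python
from h import *
im=cv2.imread("pics/w2.png"); crop(im,170,20,200,150,4,"w2c.png"); crop(im,170,130,230,150,3,"w2d.png")
```

```text
(no output)
```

View pics/w2c.png

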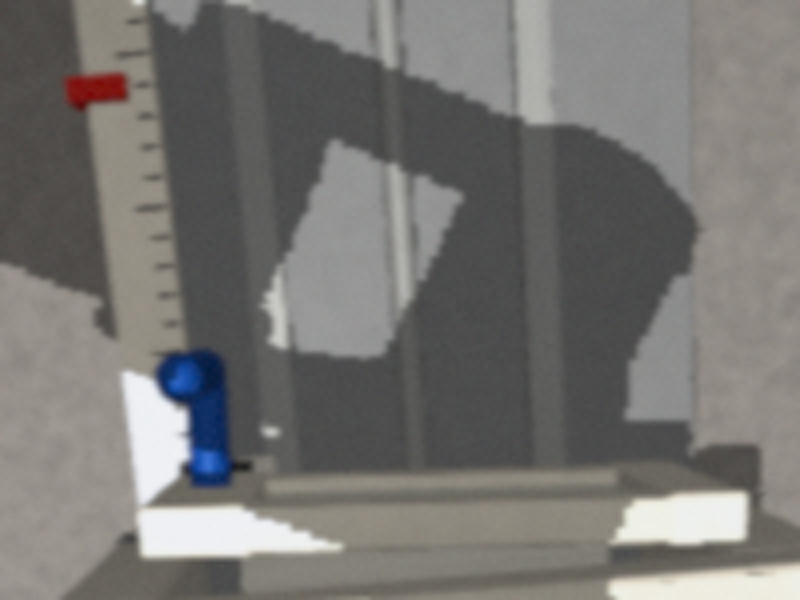

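View pics/w2d.png

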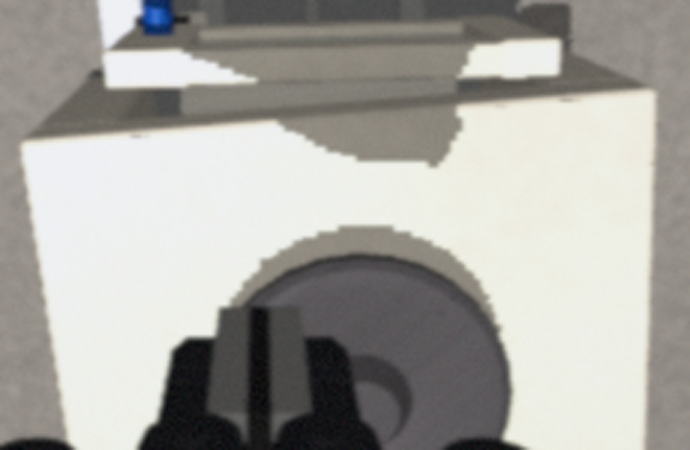

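```bash
cat >> h.py <<'E'
def wp(path,n="wrist"):
    p=dict(camera_params(n)); p["extrinsics"]=np.load(path); return p
E
python3 - <<'E'
from h import *
p=wp("w2.npy")
print("handle top",onz(p,216.75,114.25,.152), "bottom",onz(p,170+210/4,20+465/4,.09))
dl,dr=onz(p,170+140/4,20+507/4,.132),onz(p,170+748/4,20+492/4,.132)
print("door",dl,dr,np.degrees(np.arctan2(*(dr-dl)[[1,0]])),np.linalg.norm(dr-dl))
print("door back",onz(p,170+140/4,20+556/4,.132),onz(p,170+748/4,20+541/4,.132))
a,b=onz(p,170+24/3,130+140/3,.16),onz(p,170+655/3,130+90/3,.16)
print("roof front",a,b,np.degrees(np.arctan2(*(b-a)[[1,0]])),np.linalg.norm(b-a))
print("clip",onz(p,193.4,41.7,.029),"pointer",onz(p,216.7,136.5,.029))
print("clip w0",onz(wp("w0.npy") if 0 else camera_params("wrist"),0,0,0)*0)
# disc: rightmost, top edge
print("disc right",onz(p,170+511/3,130+385/3,.19),"disc top",onz(p,170+365/3,130+255/3,.19))
E
```

```text
handle top [ 0.4277 -0.1107  0.152 ] bottom [ 0.4268 -0.141   0.09  ]
door [ 0.41  -0.149  0.132] [ 0.5906 -0.1443  0.132 ] 1.4771965017795716 0.18063652212827794
door back [ 0.4094 -0.1637  0.132 ] [ 0.592  -0.1589  0.132 ]
roof front [ 0.3826 -0.1789  0.16  ] [ 0.6182 -0.1596  0.16  ] 4.6908503183055075 0.23644754619361755
clip [ 0.3836 -0.0174  0.029 ] pointer [ 0.4115 -0.1477  0.029 ]
clip w0 [0. 0. 0.]
disc right [ 0.565  -0.2652  0.19  ] disc top [ 0.509  -0.2138  0.19  ]
```

Run:
```python
from h import *
H=np.array([.5919,-.1595]); yaw=4.8
def handle(th):
    a=np.radians(180+yaw)-th
    al=np.array([np.cos(a),np.sin(a)]); n=np.array([al[1],-al[0]])
    return H+.165*al+.052*n, 90+yaw-np.degrees(th)
h0,a0=handle(.056);print(h0,a0)
h0=h0*.5+np.array([.4277,-.1107])*.5
manip.set_gripper(.030,20)
manip.goto([*h0,.21],q(a0)); st()
if manip.move_linear([*h0,.110],velocity=.15,guard=6):
    st("GUARD")
else:
    st()
    for th in list(np.arange(.25,1.69,.2))+[1.67]:
        h,a=handle(th)
        g=manip.move_linear([*h,.110],frame=q(a),velocity=.17,guard=15)
        st(f"{th:.2f} {g}")
        if g: break
snap("scene","sc3.png");snap("side","sd3.png")
```

```text
[ 0.4255 -0.1121] 91.59143634726739
 t 8.41 tcp [ 0.4269 -0.1116  0.2105] F [-0.8073  0.6244  0.1811] gap 0.0299
 t 9.22 tcp [ 0.4272 -0.1116  0.111 ] F [-0.739  -0.2286 -0.1389] gap 0.0297
0.25 False t 9.59 tcp [ 0.4383 -0.081   0.111 ] F [ 0.4951  0.2543 -0.2933] gap 0.03
0.45 False t 9.96 tcp [ 0.4565 -0.0524  0.1102] F [-0.1053  0.3833 -0.0601] gap 0.0301
0.65 False t 10.32 tcp [ 0.4803 -0.0278  0.11  ] F [-0.8667  0.6136 -0.1473] gap 0.0297
0.85 False t 10.67 tcp [ 0.5086 -0.0084  0.1099] F [0.3087 0.6543 1.0837] gap 0.0299
1.05 False t 11.02 tcp [0.5402 0.005  0.1098] F [-0.8454  0.861   0.1249] gap 0.0302
1.25 False t 11.37 tcp [0.574  0.012  0.1098] F [-0.8165  0.1431  0.4227] gap 0.03
1.45 False t 11.72 tcp [0.6085 0.0122 0.1098] F [-0.4583 -0.1186  0.8897] gap 0.0301
1.65 False t 12.07 tcp [0.6423 0.0055 0.1098] F [ 0.281  -0.8722  0.1621] gap 0.0302
1.67 False t 12.32 tcp [0.6458 0.0048 0.1101] F [0.7958 0.1157 0.421 ] gap 0.0302
```

View pics/sc3.png

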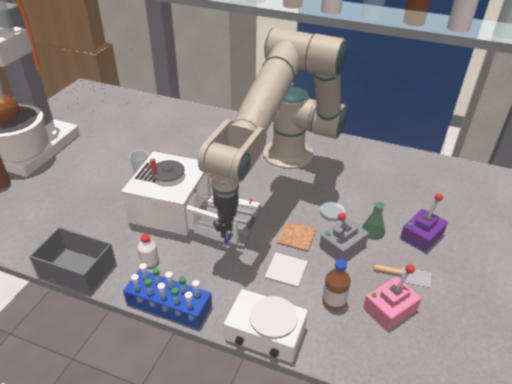

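View pics/sd3.png

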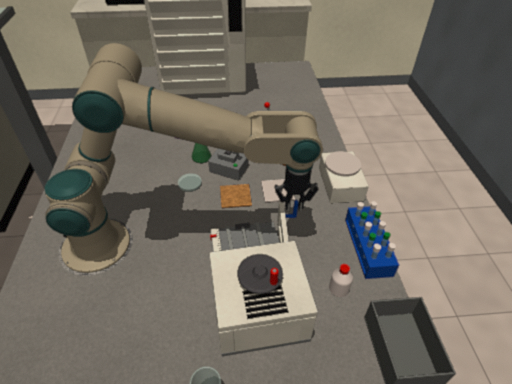

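Run:
```python
from h import *
t=np.array(status.current_tcp_pos())
manip.move_linear([*t[:2],.25],velocity=.3)
manip.set_gripper(.06,30)
manip.goto([.50,-.36,.36],q(0)); st()
p,im=snap("wrist","w4.png"); np.save("w4.npy",p["extrinsics"])
print(blobs(im,[0,150,90],[6,255,255]))
crop(im,130,60,250,180,3,"w4c.png")
```

```text
t 14.94 tcp [ 0.5007 -0.3591  0.3595] F [ 0.1897 -0.1422  0.8083] gap 0.0601
[(array([472.3,  46.8]), array([460,  34,  26,  26, 508], dtype=int32)), (array([300.1, 124.9]), array([289, 114,  23,  24, 341], dtype=int32))]
```

View pics/w4c.png

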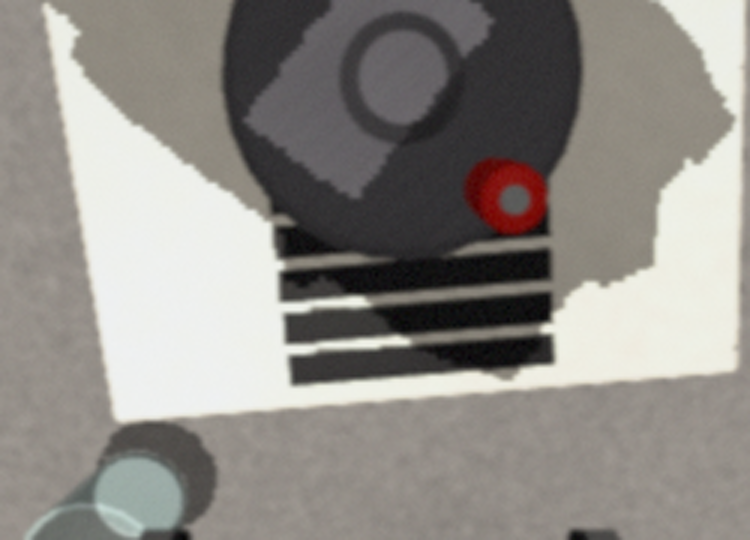

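Run:
```python
from h import *
p=wp("w4.npy")
k=onz(p,130+513/3,60+197/3,.24);h=onz(p,130+403/3,60+76/3,.198)
print(k,h,np.linalg.norm((k-h)[:2]))
print("disc l/r",onz(p,130+224/3,60+75/3,.19),onz(p,130+581/3,60+75/3,.19),"bottom",onz(p,130+403/3,60+259/3,.19))
c=np.array([.507,-.272])
for ph in np.arange(0,360,60):
    for a in (0,-45,45): print(ph,a,np.round(manip.solve_ik([*(c+.045*np.array([np.cos(np.radians(ph)),np.sin(np.radians(ph))])),.207],q(a)),2))
```

```text
[ 0.5384 -0.3062  0.24  ] [ 0.5088 -0.2726  0.198 ] 0.044813907785598926
disc l/r [ 0.4522 -0.272   0.19  ] [ 0.5655 -0.2718  0.19  ] bottom [ 0.5095 -0.3302  0.19  ]
0 0 [-0.52  0.32  1.15 -0.    1.67 -0.52]
0 -45 [-0.52  0.32  1.15 -0.    1.67  0.27]
0 45 [-0.52  0.32  1.15 -0.    1.67 -1.3 ]
60 0 [-0.48  0.21  1.28 -0.    1.66 -0.48]
60 -45 [-0.48  0.21  1.28 -0.    1.66  0.31]
60 45 [-0.48  0.21  1.28 -0.    1.66 -1.26]
120 0 [-0.52  0.1   1.4  -0.    1.64 -0.52]
120 -45 [-0.52  0.1   1.4  -0.    1.64  0.27]
120 45 [-0.52  0.1   1.4  -0.    1.64 -1.3 ]
180 0 [-0.6   0.09  1.41 -0.    1.64 -0.6 ]
180 -45 [-0.6   0.09  1.41 -0.    1.64  0.18]
180 45 [-0.6   0.09  1.41 -0.    1.64 -1.39]
240 0 [-0.63  0.2   1.28 -0.    1.65 -0.63]
240 -45 [-0.63  0.2   1.28 -0.    1.65  0.15]
240 45 [-0.63  0.2   1.28 -0.    1.65 -1.42]
300 0 [-0.59  0.31  1.16 -0.    1.67 -0.59]
300 -45 [-0.59  0.31  1.16 -0.    1.67  0.19]
300 45 [-0.59  0.31  1.16 -0.    1.67 -1.38]
```

```bash
cat >> h.py <<'E'
AX=np.array([.5085,-.2724]);ZC=.207
def kp(ph): return [*(AX+.045*np.array([np.cos(ph),np.sin(ph)])),ZC]
E
python3 - <<'E'
from h import *
k=[.5385,-.306]
manip.goto([*k,.275],q(0))
print(manip.move_linear([*k,ZC],velocity=.15,guard=8)); st()
manip.set_gripper(.015,40); st()
ph=np.radians(-48.2)
for i in range(4):
    ph+=np.pi/8
    g=manip.move_linear(kp(ph),velocity=.15,guard=45); st(f"{np.degrees(ph):.1f} {g}")
    if g: break
E
```

```text
False
 t 16.1 tcp [ 0.5388 -0.3069  0.2091] F [0.5323 0.3662 0.3749] gap 0.0603
 t 16.54 tcp [ 0.5385 -0.306   0.2083] F [-3.4894  1.337   6.3945] gap 0.0188
-25.7 False t 16.81 tcp [ 0.5493 -0.2909  0.2084] F [-3.8021  5.7866  6.8553] gap 0.0191
-3.2 False t 17.07 tcp [ 0.553  -0.2741  0.2084] F [-6.3593  4.8031  7.3908] gap 0.0188
19.3 False t 17.34 tcp [ 0.5502 -0.2573  0.2083] F [-8.4072  2.8827  6.8714] gap 0.019
41.8 False t 17.61 tcp [ 0.5412 -0.2426  0.2083] F [-8.0207  0.5632  6.9203] gap 0.0189
```

Run:
```python
from h import *
ph=np.radians(-48.2)+np.pi/2
for i in range(24):
    ph+=np.pi/8
    g=manip.move_linear(kp(ph),velocity=.15,guard=45)
    if i%4==3: st(f"{np.degrees(ph):.1f} {g}")
    if g: break
manip.wait(.2)
for n in("scene","side","wrist"):
    p,im=snap(n,f"{n}5.png")
    if n=="wrist": np.save("w5.npy",p["extrinsics"])
    print(n,blobs(im,[0,150,90],[6,255,255]))
s=cv2.imread("pics/scene5.png");crop(s,190,180,100,75,6,"sc5c.png")
s=cv2.imread("pics/side5.png");crop(s,190,210,120,90,6,"sd5c.png")
```

```text
131.8 False t 18.68 tcp [ 0.4784 -0.239   0.2083] F [-5.5397  0.99    9.625 ] gap 0.019
221.8 False t 19.74 tcp [ 0.4756 -0.3042  0.2083] F [-0.7461 -6.5155  6.7855] gap 0.0188
311.8 False t 20.81 tcp [ 0.54   -0.3046  0.2083] F [-0.2249  6.118   8.8158] gap 0.0191
401.8 False t 21.88 tcp [ 0.5414 -0.2427  0.2083] F [-7.975  -0.7934  9.1569] gap 0.0189
491.8 False t 22.94 tcp [ 0.4785 -0.239   0.2083] F [-6.1218  0.42   10.9687] gap 0.019
581.8 False t 24.01 tcp [ 0.4757 -0.3043  0.2083] F [-1.0683 -6.8513  8.1682] gap 0.0192
scene [(array([438.5, 196.5]), array([436, 195,   6,   4,  20], dtype=int32)), (array([341.9, 215.9]), array([340, 214,   5,   5,  22], dtype=int32)), (array([145. , 236.8]), array([142, 234,   7,   7,  36], dtype=int32)), (array([410. , 268.3]), array([407, 266,   7,   6,  34], dtype=int32))]
side [(array([179.5, 102.1]), array([177, 100,   6,   5,  24], dtype=int32)), (array([266.5, 104.5]), array([264, 102,   6,   6,  24], dtype=int32)), (array([284.5, 134.5]), array([283, 133,   4,   4,   4], dtype=int32)), (array([235.6, 139.3]), array([233, 137,   6,   6,  29], dtype=int32)), (array([212.4, 235.6]), array([210, 235,   6,   3,  13], dtype=int32)), (array([344.3, 268.4]), array([340, 264,  10,  10,  79], dtype=int32)), (array([248., 278.]), array([245, 271,   7,  15,  66], dtype=int32))]
wrist [(array([255.7, 268.8]), array([ 234,  223,   45,   82, 1895], dtype=int32)), (array([266.5, 244.5]), array([266, 244,   2,   2,   4], dtype=int32)), (array([270.5, 261.8]), array([270, 261,   2,   3,   4], dtype=int32))]
```

View pics/sc5c.png

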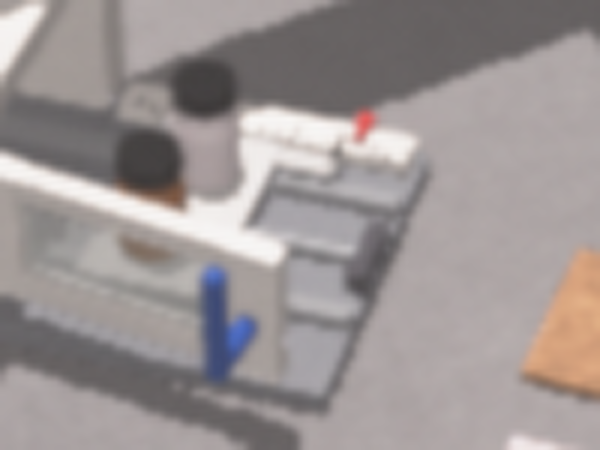

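View pics/sd5c.png

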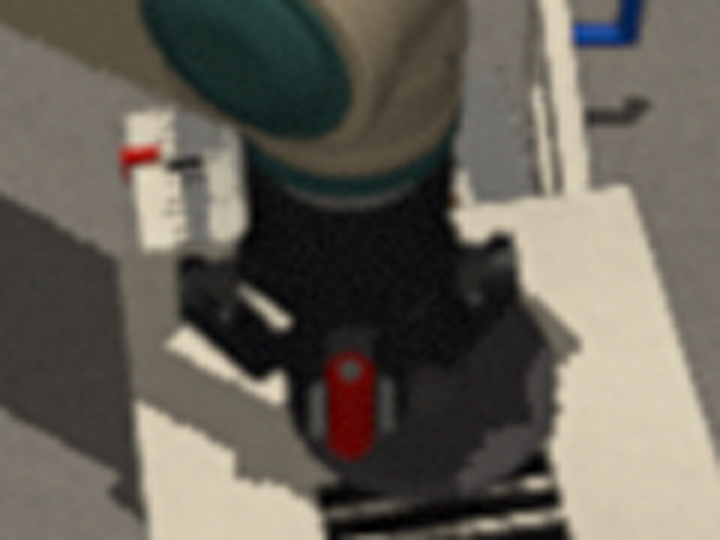

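View pics/wrist5.png

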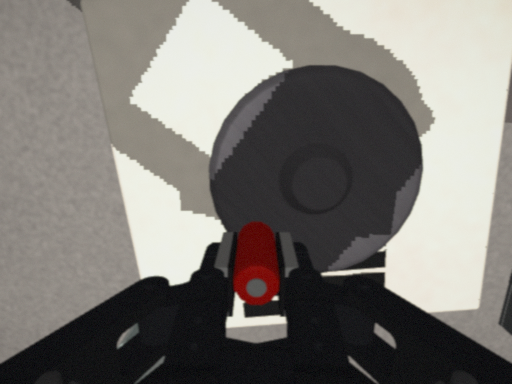

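Run:
```python
from h import *
d=camera_params("side");s=camera_params("scene")
a=np.radians(4.85);x=np.array([np.sin(a),-np.cos(a)])
P=onz(d,190+178/6,210+164/6,.028)
for v in(150,156,160): 
    C=onz(d,190+147/6,210+v/6,.028);print("side",C,P,x@(C-P)[:2])
P=onz(s,190+333/6,180+150/6,.028);C=onz(s,190+361/6,180+135/6,.028);print("scene",C,P,x@(C-P)[:2])
```

```text
side [ 0.3885 -0.014   0.028 ] [ 0.405  -0.0251  0.028 ] -0.01246506100881759
side [ 0.3884 -0.0181  0.028 ] [ 0.405  -0.0251  0.028 ] -0.00831121811932421
side [ 0.3883 -0.0209  0.028 ] [ 0.405  -0.0251  0.028 ] -0.005552874130595042
scene [ 0.3868 -0.0159  0.028 ] [ 0.4062 -0.0264  0.028 ] -0.012111577332929764
```

Run:
```python
from h import *
ph=np.radians(581.8)
for i in range(2):
    ph+=.4
    print(manip.move_linear(kp(ph),velocity=.1,guard=45))
st(); manip.wait(.2); manip.set_gripper(.06)
t=np.array(status.current_tcp_pos())
manip.move_linear([*t[:2],.29],velocity=.3)
manip.goto([.45,-.10,.30],q(0)); st()
p,im=snap("wrist","w6.png"); np.save("w6.npy",p["extrinsics"])
print(blobs(im,[0,150,90],[6,255,255]))
```

```text
False
False
 t 25.01 tcp [ 0.5083 -0.3179  0.2083] F [ 3.3579 -2.623   8.048 ] gap 0.019
 t 27.01 tcp [ 0.4501 -0.1007  0.2994] F [-0.7563 -0.4666  0.2815] gap 0.0602
[(array([203.1,  92.8]), array([196,  90,  16,   7,  92], dtype=int32)), (array([503.9, 271.8]), array([492, 260,  20,  22, 297], dtype=int32))]
```

View pics/w6.png

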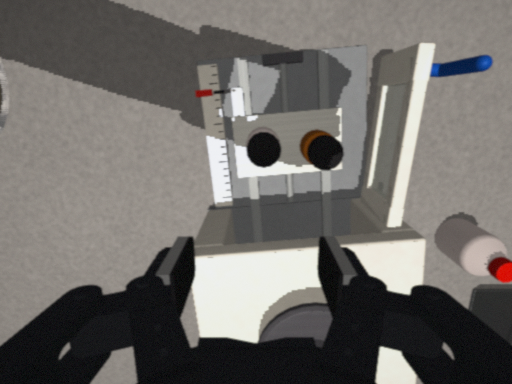

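Run:
```python
from h import *
im=cv2.imread("pics/w6.png"); crop(im,190,75,64,48,12,"w6c.png"); crop(im,190,40,180,135,4,"w6d.png")
```

```text
(no output)
```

View pics/w6c.png

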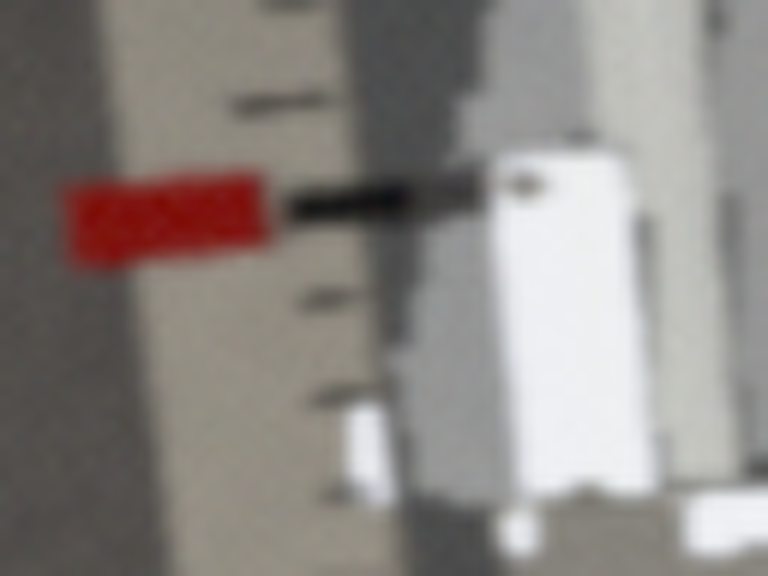

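View pics/w6d.png

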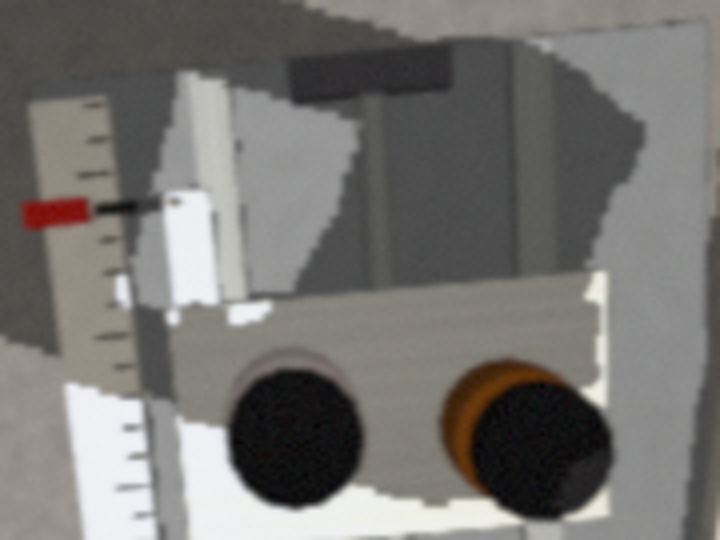

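Run:
```python
from h import *
p=wp("w6.npy")
A=onz(p,190+541/4,40+448/4,.104);W=onz(p,190+296/4,40+438/4,.104);print(A,W,np.linalg.norm(A-W))
print("tray corners",onz(p,190+168/4,40+305/4,.034),onz(p,190+608/4,40+272/4,.034),onz(p,190+608/4,40+517/4,.034))
f,b=onz(p,434,45,.132),onz(p,402,228,.132);print("door",f,b,np.linalg.norm(f-b),"angle",np.radians(184.85)-np.arctan2(*(f-b)[[1,0]]))
a=np.radians(4.85);x=np.array([np.sin(a),-np.cos(a)])
print(x@(onz(p,190+268/12,75+208/12,.028)-onz(p,190+285/12,75+208/12,.028))[:2])
for aa in (94.85,-85.15): print(manip.solve_ik([*A[:2],.06],q(aa)),manip.solve_ik([.469,.185,.05],q(aa)))
```

```text
[ 0.5262 -0.0817  0.104 ] [ 0.4593 -0.0789  0.104 ] 0.06696804486464501
tray corners [ 0.4199 -0.0467  0.034 ] [ 0.5595 -0.0366  0.034 ] [ 0.5656 -0.1157  0.034 ]
door [0.6133 0.0207 0.132 ] [ 0.6075 -0.1594  0.132 ] 0.18022498865074613 angle 1.687595502327572
-0.00015351116847318376
[-0.2233  0.2002  1.5904 -0.      1.3509 -1.8788] [ 0.3025  0.1374  1.6832 -0.      1.321  -1.353 ]
[-0.2233  0.2002  1.5904 -0.      1.3509  1.2628] [ 0.3025  0.1374  1.6832 -0.      1.321   1.7886]
```

Run:
```python
from h import *
A=[.5262,-.0817]; a=q(94.85)
manip.set_gripper(.07,25)
manip.goto([*A,.20],a); st()
print(manip.move_linear([*A,.050],velocity=.15,guard=6)); st()
```

```text
t 28.73 tcp [ 0.5263 -0.0818  0.2003] F [-0.0871  0.187  -1.0455] gap 0.0701
False
 t 29.88 tcp [ 0.5269 -0.0818  0.0511] F [-0.1759  0.5691  0.0435] gap 0.0699
```

Run:
```python
from h import *
manip.set_gripper(.03,25); st()
z=status.current_tcp_pos()[2]
manip.move_linear([.5262,-.0817,.11],velocity=.08); st()
manip.move_linear([.5262,-.0817,.19],velocity=.15); manip.wait(.15); st()
snap("scene","sc7.png"); p,im=snap("wrist","w7.png")
```

```text
t 30.24 tcp [ 0.5267 -0.0819  0.051 ] F [-1.3218 -0.581   5.6809] gap 0.0408
 t 31.14 tcp [ 0.5258 -0.0816  0.1094] F [ 0.6987  0.7161 -1.2304] gap 0.0411
 t 31.98 tcp [ 0.5256 -0.0816  0.1883] F [ 0.6133  0.2484 -1.0133] gap 0.0406
```

View pics/sc7.png

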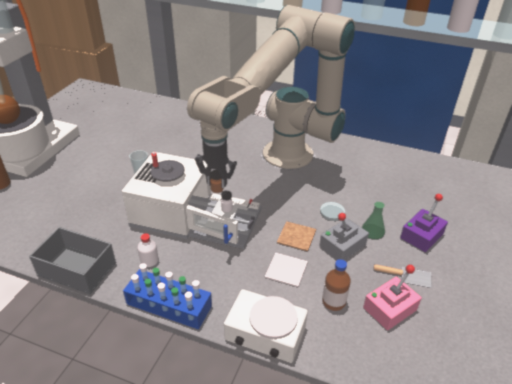

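View pics/w7.png

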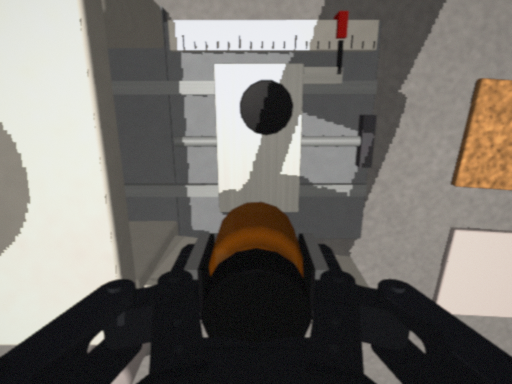

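```bash
python3 - <<'E'
from h import *
C=[.469,.186]
manip.move_linear([*C,.19],velocity=.22); st()
snap("side","sd8.png")
manip.move_linear([*C,.045],velocity=.15); manip.wait(.1); st()
print(manip.move_linear([*C,.024],velocity=.03,guard=3)); st()
E
python3 -c "
from h import *
crop(cv2.imread('pics/sd8.png'),170,60,170,170,3.5,'sd8c.png')"
```

```text
t 33.47 tcp [0.4692 0.1853 0.19  ] F [-0.4255  0.8135 -2.367 ] gap 0.041
 t 34.73 tcp [0.4697 0.1862 0.0461] F [-0.1391 -0.2218 -0.9259] gap 0.0411
True
 t 35.32 tcp [0.4688 0.1859 0.0271] F [-0.5417 -0.1348  5.105 ] gap 0.0407
```

View pics/sd8c.png

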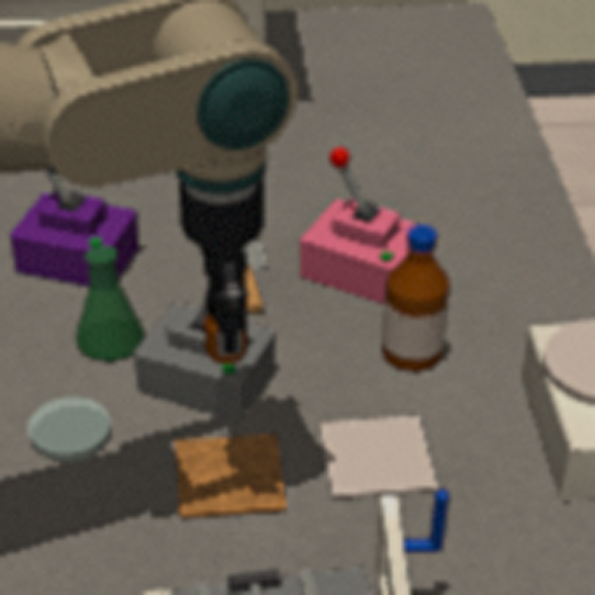

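Run:
```python
from h import *
manip.set_gripper(.07); st()
t=np.array(status.current_tcp_pos())
manip.move_linear([*t[:2],.20],velocity=.15)
manip.move_linear([.46,.06,.34],frame=q(0),velocity=.25); st()
p,im=snap("wrist","w9.png");np.save("w9.npy",p["extrinsics"]); snap("scene","sc9.png");snap("side","sd9.png")
```

```text
t 35.71 tcp [0.4681 0.1857 0.0262] F [0.2427 0.1704 0.217 ] gap 0.0698
 t 38.83 tcp [0.4599 0.0602 0.3396] F [-0.15   -0.3675 -0.2094] gap 0.0699
```

View pics/w9.png

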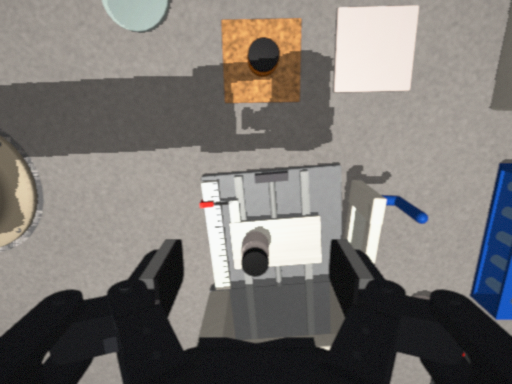

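View pics/sd9.png

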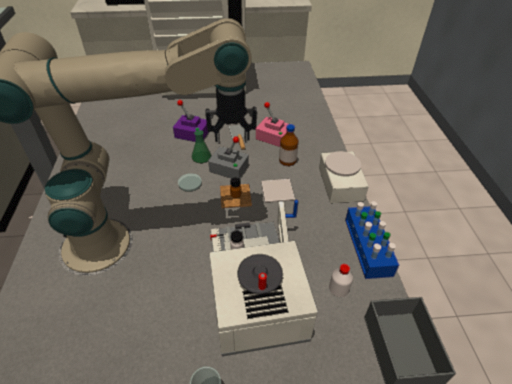

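View pics/sc9.png

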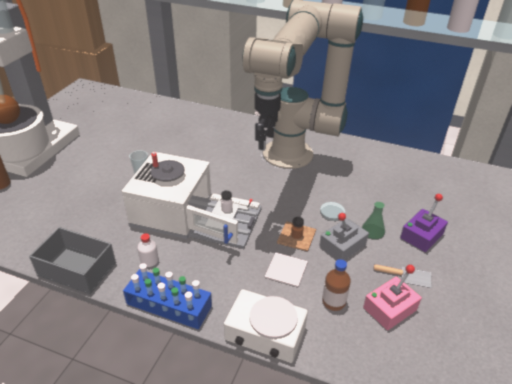

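Run:
```python
from h import *
p=wp("w9.npy"); im=cv2.imread("pics/w9.png")
cs=np.array([onz(p,u,v,.01) for u,v in[(221,18.5),(301,17.5),(302,102),(224,104)]]);print(cs,cs.mean(0))
print("jar",onz(p,263.7,54,.08))
print(blobs(im,[0,150,90],[6,255,255]))
for n,f in(("scene","sc9"),("side","sd9")): print(n,[b[0] for b in blobs(cv2.imread(f"pics/{f}.png"),[0,150,90],[6,255,255])])
crop(im,190,180,64,48,12,"w9c.png")
```

```text
[[0.4127 0.2407 0.01  ]
 [0.5215 0.242  0.01  ]
 [0.5275 0.1316 0.01  ]
 [0.4136 0.1287 0.01  ]] [0.4688 0.1857 0.01  ]
jar [0.4695 0.1867 0.08  ]
[(array([206., 204.]), array([200, 202,  14,   6,  65], dtype=int32)), (array([463.1, 354.1]), array([462, 353,   3,   3,   8], dtype=int32))]
scene [array([438.5, 196.5]), array([341.8, 216. ]), array([145.1, 236.7]), array([410. , 268.3])]
side [array([179.5, 102.1]), array([266.5, 104.5]), array([284.5, 134.5]), array([235.6, 139.3]), array([212.6, 235.6]), array([344.3, 268.4]), array([261.8, 280.6])]
```

View pics/w9c.png

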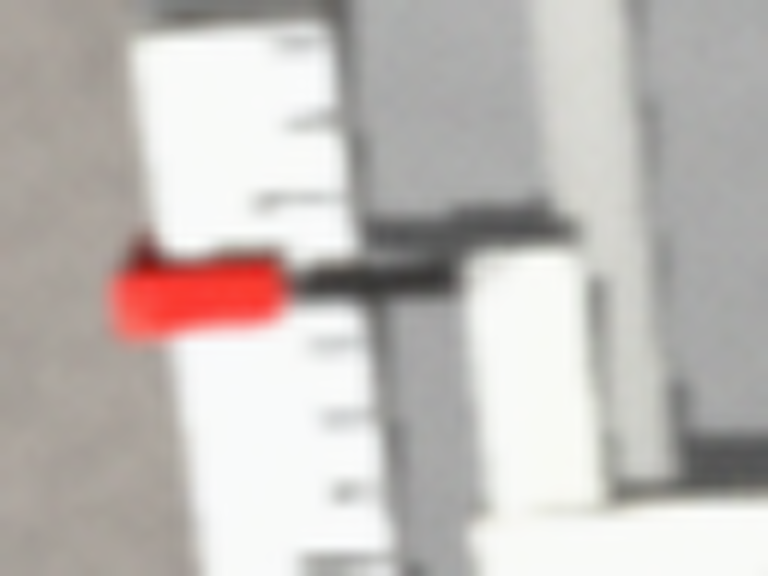

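```bash
python3 -c "
from h import *
manip.sign_off(); st()"
```

```text
the job is handed in; nothing more can be done
the job is handed in; nothing more can be done
```

I did all the steps in order and handed the job in at about 39 s of the 72 s allowed. `sign_off` gave no verdict, so the values below come from my own last camera checks:

| Item | Last check | Needed |
|---|---|---|
| Heater lever | ball moved about 70 mm across, so about 0.9 rad | above 0.75 |
| Door | about 1.65 rad | above 1.4 |
| Pointer at the red clip | within about 1 mm, also after lifting the jar | within 4 mm |
| Amber jar | upright, released, about 1 mm from the cork tile's middle | within 33 mm along each side |
| White jar | upright in its place on the tray | on the tray, upright |

- **Forces and bystanders:** No move stopped on an unexpected force, and the arm stood clear at the end. The bystanders look unmoved by eye in the scene and side pictures; I did not re-measure them.
- **Disagreements:** The scene and side cameras disagreed by about 8 mm in y, so I relied on the wrist camera for the handle, wheel, pointer, jar and final tile checks. The door's commanded angle implied about 1.62 rad and the wrist picture gave 1.69, both well past 1.4. No check failed.

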